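# Hang the white sample on the inspection rail and slide it to the click

### The job

Lift the white sample hanger out of the wooden rack and hook it, upright and fully down, onto the steel bar of the blue trolley on the inspection rail. Then, keeping hold of the hanger, slide it with the trolley to the left along the rail until you feel the trolley's spring ball drop into the notch between the two yellow bands, and stop there: finish still gripping the hanger, with the hanger hooked on and the ball in the notch. Do not disturb the brown hanger, the clamp foot, the dowel bin or the wrench.

Things in the scene. Friction and masses are not known exactly. Their poses are not given: they have to be found in the camera images.
- white_hanger: Hanger with white faces and tab, 0.18 to 0.31 kg, upright in either slot of the rack. Panel 16 (x) x 80 (y) x 60 mm high; origin: centre of its underside, z up. On it a steel hook 40 wide (y): spine x 4..12, roof z 96..104 (x 1..34), back lip x 28..34 down to z 74; the slot x 12..28 opens downwards. On the roof a white grip tab 14 (x) x 30 (y), z 104..148, centred at x 8.
- white_hanger_grip (a point): Point in the white hanger's white grip tab, at (8, 0, 134) mm in the hanger frame: 14 mm below the tab's top. Axes as the hanger's. Pinch the tab from above, across its 30 mm (hanger y, the sliding direction once hung) or its 14 mm (hanger x).
- white_hook (a point): Point in the white hanger's hook slot, at (20, 0, 91) mm in the hanger frame, where the centre of the trolley's bar lies when fully hooked on (bar touching the roof, 5 mm above). Axes as the hanger's.
- trolley_bar (a point): Centre of the trolley's bar, 160 mm above the table, on the robot's side of the rail, axes as the rail's: steel, 10 mm thick, along rail y, 46 mm long between two blue cheeks (tops 12 mm above this point). The hook drops over it from above with 3 mm to spare each way, hanger axes along the rail's axes, its panel on the robot's side of the bar, clear of the table.
- rail: Fixed inspection rail: aluminium beam 380 mm long along its y (the robot's left), top of its steel strip at 150 mm, on two posts. Origin on the table under the beam's middle, x away from the robot. Two yellow bands 10 mm wide cross it at y -7 and +97 mm; between them the strip has a notch, a 12 mm gap, at a place that differs each time (trolley value 0.10 to 0.17).
- trolley (a joint): Blue trolley, 62 mm along the rail: 0 at its right end, growing to rail +y (left), end stop 0.20 m; bar centre at rail y = value - 0.09. Starts at 0 to 0.05. Slides with 2 to 4 N of drag, stays where left. In the notch the resistance jumps to about 12 N either way: a slow push (20 mm/s) stopped at 5 N above the drag stays in it; a harder one jumps out.
- ball (a joint): Spring ball under the trolley's middle; a red pin on top of the trolley moves with it. Within 0.001 m of 0 while it rides on the strip, about -0.0025 m when fully in the notch (it drops within 6 mm of the notch's centre).
- rack: Fixed light wooden rack, 70 x 220 mm. Slots in line along its y, centres at y -55 and +55 mm, slot floor 12 mm above the table, walls up to 34 mm. Origin on the table under its centre. The hangers stand in it with their axes along the rack's.
- brown_hanger: Like the white hanger but with brown faces and a brown grip tab; in the other slot of the rack. Leave it alone.
- clamp_foot: Loose clamp foot, white cylinder 48 mm across and 45 high with a black knob, 67 mm high in all. Origin at its underside. Leave it alone.
- dowel_bin: Open orange bin with wooden dowels, 100 x 120 x 45 mm. Origin under its centre. Leave it alone.
- wrench: Wrench 150 mm long lying along its x on the table on the robot's side of the rail. Leave it alone.
Not all that is in view belongs to the job. What is shaped like the white_hanger but green, purple or turquoise is not meant.

How it is judged:
By the outcome, as a careful person would: the job done as asked, in the order asked, and still so for the second after the job is handed in, while the arm keeps its last pose, push and grip.
It also fails if it takes over 51 s, if anything falls off the work surface, if the arm or the gripper's body presses on something with over 40 N, if the wrist force passes 120 N, or if a joint passes its speed limit or range.

### The arm

A 6-joint arm with a two-finger parallel gripper is mounted at the origin on the work surface. World frame = base frame: x ahead of the robot, y to its left, z up, the work surface at z = 0. Lengths are in m, angles in rad, forces in N, time in s.
With the tool pointing down it reaches from about 0.3 to 0.775 m from the base axis. Payload 14.6 kg.
Tool frame: the origin (TCP) lies at the very end of the fingers, on their centre line; the grasp point (between the pads) lies 19 mm behind it (tcp_to_grasp is the distance from the TCP to the grasp point, in m); z points along the fingers, y is the line along which they close (so a half turn about z gives the same grasp; the last joint's range is limited). The gripper opens to 85 mm and grips with 20 to 120 N. Pads are 22 mm wide; open, the fingers measure 114 mm over their backs; the gripper's body (76 mm by 85 mm) begins 54 mm behind the grasp point. The pads swing forward as they close: fully open they stand 13 mm farther back than shut.
Start: joints at [1.246, 0.3, 1.521, -0, 1.321, -0.067], TCP at [0.14, 0.532, 0.231] pointing down, gripper open.
Joint ranges: [-3.03, 3.03], [-0.79, 2.21], [0.23, 2.52], [-1.04, 4.18], [0, 3.07], [-2.55, 2.55]. Speed limits (rad/s): [2.22, 2.22, 2.57, 3.14, 3.14, 3.14].

### API

Orientations are given as a 3x3 rotation matrix whose columns are the frame's x, y, z axes.
In Python, from workcell import * gives the robot as it stands. Calls block until the motion is done:
- reach(position, orientation): joint-space move of the TCP to a pose.
- line_to(position, v=0.15, ori=None): straight line of the TCP; ori=None keeps the orientation; v is the mean speed in m/s.
- set_joints(angles): joint-space move.
- gripper_open() and grasp(f_grip=None): open the fingers fully, or close them until they stop; f_grip is the grip in N (None keeps the last).
- hold(seconds).
- ik(position, orientation): joint angles nearest the present ones, or None.
- read_camera(name): name is "scene" or "top" or "wrist"; returns the picture (400x640x3 uint8, blue, green, red); there is no depth.
- camera_info(name): a dict with "mtx" (3x3 intrinsics, pixels), "xyz" and "attitude" of the camera in the world; the wrist camera has in their place "tool_from_camera" (4x4, takes a point from camera to tool coordinates, whose origin is the TCP and whose axes are the flange's). Camera axes: x right, y down, z forward; pixel columns grow to the right and rows downward; lengths in m; the calibration is good to about 2 mm. A picture is of the moment at which its call begins: read the wrist's pose just before it. camera_info takes no time and is no camera call.
A pose or a line that the arm cannot do raises Unreachable and nothing moves.
- sign_off(): hands the job in; it is judged then, once.
Readings, each from a call of its own:
- current_clock(): time.
- current_q(): joint angles.
- current_joint_velocities(): joint speeds.
- current_joint_efforts(): joint torques, N m.
- current_eef_pos(): TCP position.
- current_tool_rot(): TCP orientation.
- current_force(): force on the tool from outside, world axes, zero at the start.
- current_ft_torque(): the same for the moment, N m.
- current_opening(): opening from 0.0 (shut) to 1.0 (fully open).
- current_grasp_force(): force on a finger pad.
Only numpy, scipy, OpenCV 4.12 (cv2) and the standard library are available. Lean on these libraries where they do the work, as an engineer would, in place of code of your own. Each camera call takes 0.05 s, during which the arm holds its last target. There are 200 camera calls.

## Working session

There is one attempt and no reset: what is moved stays moved. The work goes in short steps, each a Python script; the robot and the scene stay as the last script left them, time stands still between calls to the robot, and variables do not carry over. Pictures are saved under pics/ and viewed, at most 10 in all, crops included, and the job is handed in when it is done.

```bash
mkdir -p pics; ls
python3 - <<'E'
from workcell import *
import cv2, numpy as np
for n in ["scene","top","wrist"]:
    im=read_camera(n); cv2.imwrite(f"pics/{n}0.png",im)
    print(n,camera_info(n))
print(current_eef_pos(),current_tool_rot(),current_clock())
E
```

```text
pics
scene {'mtx': array([[446.08265419,   0.        , 317.76871312],
       [  0.        , 446.08265419, 194.0014334 ],
       [  0.        ,   0.        ,   1.        ]]), 'xyz': array([ 1.19781046, -0.74448563,  1.03719506]), 'attitude': array([[ 0.67235062,  0.53199187, -0.51471282],
       [ 0.74022215, -0.48693408,  0.46364466],
       [-0.00397602, -0.69273361, -0.7211826 ]])}
top {'mtx': array([[361.40188846,   0.        , 317.47436065],
       [  0.        , 361.40188846, 204.78589631],
       [  0.        ,   0.        ,   1.        ]]), 'xyz': array([ 0.52604304, -0.1494628 ,  1.05658121]), 'attitude': array([[ 0.01201101, -0.99903421,  0.04226568],
       [-0.99992404, -0.01211714, -0.00225557],
       [ 0.00276553, -0.04223537, -0.99910386]])}
wrist {'mtx': array([[355.51249623,   0.        , 317.33849028],
       [  0.        , 355.51249623, 201.81928763],
       [  0.        ,   0.        ,   1.        ]]), 'tool_from_camera': array([[-6.25288634e-04, -9.45898560e-01, -3.24461899e-01,
         8.37333264e-02],
       [ 9.99999801e-01, -5.65668484e-04, -2.78071186e-04,
         5.25134853e-04],
       [ 7.94892643e-05, -3.24462008e-01,  9.45898726e-01,
        -1.42449981e-01],
       [ 0.00000000e+00,  0.00000000e+00,  0.00000000e+00,
         1.00000000e+00]])}
[0.14018087 0.5316498  0.23085481] [[-9.66946944e-01  2.54977514e-01 -2.75094113e-04]
 [ 2.54977658e-01  9.66946558e-01 -8.65144033e-04]
 [ 4.54090309e-05 -9.06691231e-04 -9.99999588e-01]] 0.15
```

View pics/scene0.png

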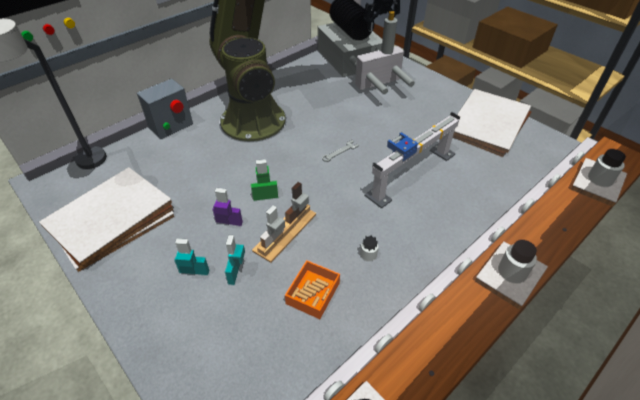

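View pics/top0.png

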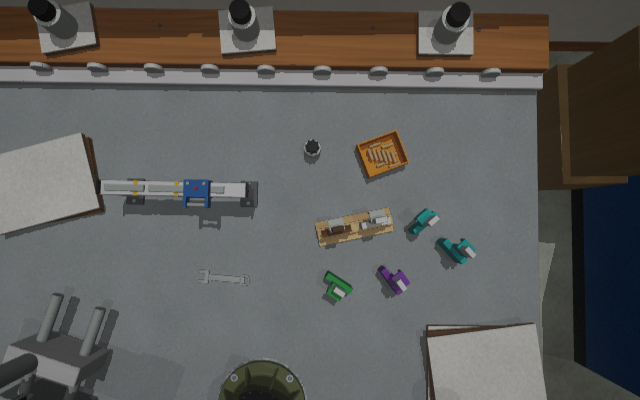

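The scene view shows the rack at about (285,230) with the white hanger nearest (270,225) and the brown one at (297,200). The rail runs from (378,185) to (455,125), with the trolley at (403,145). In the top view the rack is at (355,226), with the white hanger in its right slot (376,219), and the trolley is at (197,190). Next I'll enlarge both.

Run:
```python
import cv2, numpy as np
s=cv2.imread("pics/scene0.png");t=cv2.imread("pics/top0.png")
def c(im,x,y,w,h,W,H): return cv2.resize(im[y:y+h,x:x+w],(W,H),interpolation=cv2.INTER_CUBIC)
a=np.hstack([c(t,95,165,170,60,800,282)])
b=np.hstack([c(t,310,200,90,50,400,222),c(s,365,105,100,105,212,222),c(s,245,175,80,94,188,222)])
cv2.imwrite("pics/z0.png",np.vstack([a,b]))
```

```text
(no output)
```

View pics/z0.png

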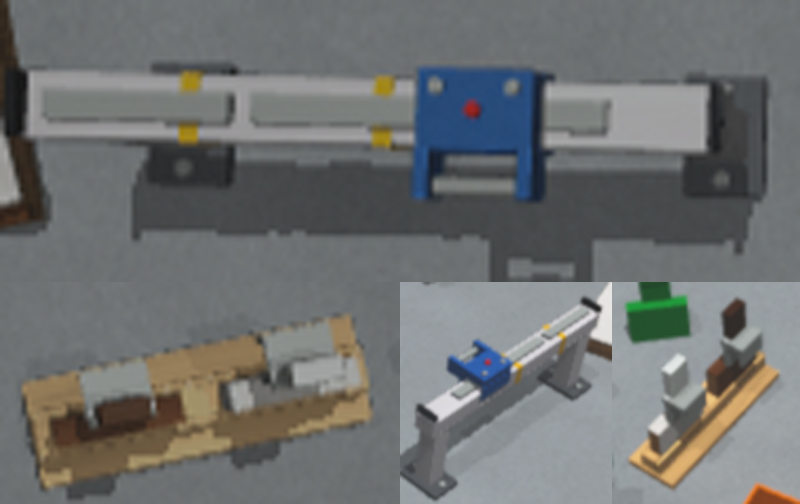

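```bash
cat > h.py <<'E'
from workcell import *
import numpy as np, cv2
def cam(n):
    c=camera_info(n)
    if "xyz" in c: return c["mtx"],np.array(c["attitude"]),np.array(c["xyz"])
    T=np.array(c["tool_from_camera"]);R=np.array(current_tool_rot());p=np.array(current_eef_pos())
    return c["mtx"],R@T[:3,:3],p+R@T[:3,3]
def ray(c,uv): 
    d=c[1]@np.linalg.solve(c[0],[uv[0],uv[1],1.]); return d/np.linalg.norm(d)
def plane(c,uv,z):
    d=ray(c,uv); return c[2]+d*(z-c[2][2])/d[2]
def tri(c1,u1,c2,u2):
    d1,d2=ray(c1,u1),ray(c2,u2)
    t=np.linalg.lstsq(np.c_[d1,-d2],c2[2]-c1[2],rcond=None)[0]
    a,b=c1[2]+d1*t[0],c2[2]+d2*t[1]; return (a+b)/2,np.linalg.norm(a-b)
def down(yaw):
    c,s=np.cos(yaw),np.sin(yaw); return np.array([[-c,-s,0],[-s,c,0],[0,0,-1.]])
def snap(tag):
    c=cam("wrist"); im=read_camera("wrist"); cv2.imwrite(f"pics/{tag}.png",im); np.savez(f"pics/{tag}.npz",K=c[0],R=c[1],p=c[2]); return im
def load(tag):
    d=np.load(f"pics/{tag}.npz"); return cv2.imread(f"pics/{tag}.png"),(d["K"],d["R"],d["p"])
E
python3 - <<'E'
from h import *
np.set_printoptions(precision=4,suppress=True)
c=cam("top")
z=lambda x,y:(95+x*.2125,165+y*.2128)
bar=plane(c,z(473,185),.16);pin=plane(c,z(473,110),.175);gap=plane(c,z(241,105),.15)
b1=plane(c,z(383,112),.15);b2=plane(c,z(188,107),.15)
zr=lambda x,y:(310+x*.225,200+y*.225)
tab=plane(c,zr(320,373),.16)
print(bar,pin,gap,b1,b2,tab)
ry=-.01
for p in [bar+[-.02,.03,0],bar+[-.02,-.05,0]]:
    print(ik([p[0],p[1],.29],down(ry)))
for p in [tab]: print(ik([p[0],p[1],.27],down(.22)))
reach([bar[0]-.02,bar[1]+.06,.29],down(ry)); snap("rail1")
line_to([bar[0]-.02,bar[1]-.02,.29],v=.2); snap("rail2")
reach([tab[0],tab[1]+.04,.28],down(.22)); snap("rack1")
line_to([tab[0],tab[1]-.04,.28],v=.2); snap("rack2")
print(current_clock())
cv2.imwrite("pics/w4.png",np.vstack([np.hstack([cv2.resize(cv2.imread(f"pics/{t}{i}.png"),(400,250)) for i in (1,2)]) for t in("rail","rack")]))
E
```

```text
[0.5613 0.1511 0.16  ] [0.5998 0.1471 0.175 ] [0.603  0.2793 0.15  ] [0.6002 0.2035 0.15  ] [0.6016 0.3075 0.15  ] [ 0.3709 -0.3126  0.16  ]
[ 0.2586  0.3101  1.372  -0.      1.4595 -1.3022]
[ 0.1181  0.2635  1.4314 -0.      1.4467 -1.4427]
NoneTraceback (most recent call last):
  File "<stdin>", line 17, in <module>
workcell.Unreachable: the arm cannot follow that straight line within its joint ranges
```

Run:
```python
from h import *
np.set_printoptions(precision=3,suppress=True)
print(current_clock(),np.array(current_q()),np.array(current_eef_pos()),ik([.541,.131,.29],down(-.01)))
F=lambda y:down(y+np.pi)
print(ik([.541,.131,.29],F(-.01)),ik([.371,-.3126,.28],F(.22)))
try:
    line_to([.541,.131,.29],v=.1)
except Unreachable as e: print(e); reach([.541,.131,.29],down(-.01))
snap("rail2"); print(current_clock())
reach([.371,-.272,.28],F(.22)); snap("rack1")
reach([.371,-.352,.28],F(.22)); snap("rack2")
print(current_clock(),np.array(current_q()))
cv2.imwrite("pics/w4.png",np.vstack([np.hstack([cv2.resize(cv2.imread(f"pics/{t}{i}.png"),(400,250)) for i in (1,2)]) for t in("rail","rack")]))
```

```text
4.3333 [-0.712  0.061  1.688  0.     1.392 -2.504] [ 0.371 -0.272  0.28 ] [ 0.172  0.277  1.414 -0.     1.45  -1.389]
[ 0.172  0.277  1.414 -0.     1.45   1.753] [-0.776  0.118  1.626 -0.     1.397  0.575]
8.9167
11.3833 [-0.83   0.179  1.557  0.     1.406  0.52 ]
```

View pics/w4.png

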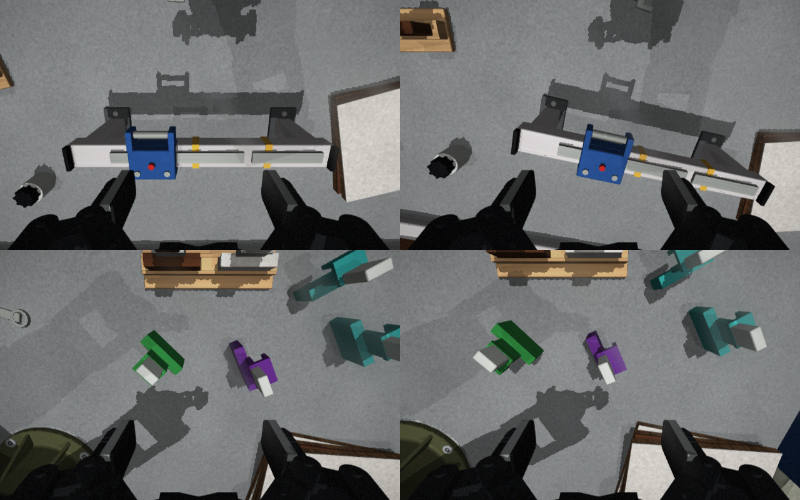

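The rail views show the trolley with its pin at about (243,267) in full pixels, the bands at (312,243) and (427,240), and the notch gap at about (398,250). The rack views missed: my picked row ignored the composite's offset, so the rack lies about 0.157 m farther in x. I'll retake those two views.

Run:
```python
from h import *
F=lambda y:down(y+np.pi)
reach([.528,-.345,.28],F(.22)); snap("rack1")
reach([.528,-.285,.28],F(.22)); snap("rack2")
print(current_clock())
r=[cv2.imread(f"pics/rack{i}.png") for i in (1,2)]
l=[cv2.imread(f"pics/rail{i}.png") for i in (1,2)]
a=np.hstack([i[100:330,110:530][:,:] for i in r]); a=cv2.resize(a,(800,219))
b=np.hstack([cv2.resize(l[0][185:305,90:550],(800,209))]); d=cv2.resize(l[1][180:330,170:600],(490,171))
d=np.hstack([d,np.zeros((171,310,3),np.uint8)])
cv2.imwrite("pics/w5.png",np.vstack([a,b,d]))
```

```text
12.5083
```

View pics/w5.png

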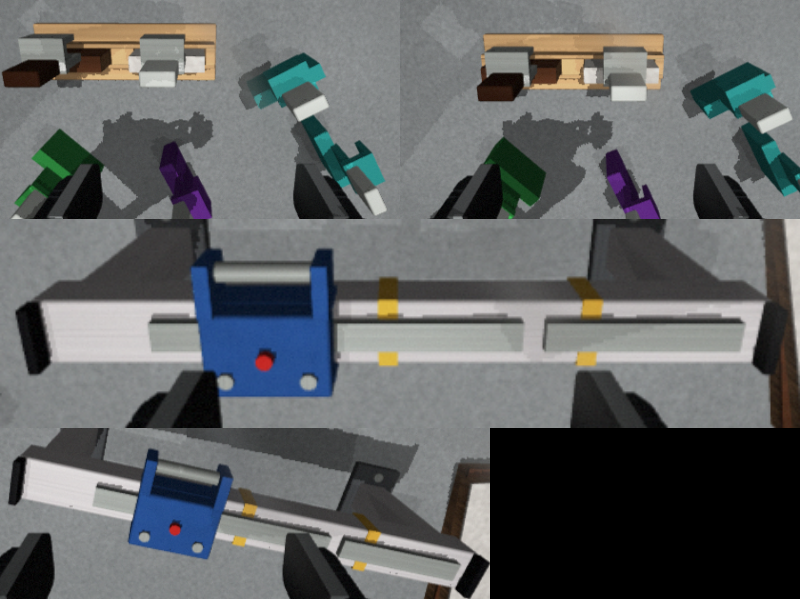

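The rack views show the white tab's top face at about (276,175) and (346,188) in full pixels. The rail views show the pin, the bar between its blue cheeks, the four band marks and the notch gap clearly. Now I'll triangulate these by colour mask.

```bash
cat > m.py <<'E'
from h import *
np.set_printoptions(precision=4,suppress=True)
def blobs(m,amin=15):
    n,_,st,ce=cv2.connectedComponentsWithStats(m.astype(np.uint8)); return [(ce[i],st[i]) for i in range(1,n) if st[i][4]>=amin]
P={}
for i in (1,2):
    im,c=load(f"rail{i}"); hsv=cv2.cvtColor(im,cv2.COLOR_BGR2HSV); b=im.astype(int)
    red=(b[...,2]>150)&(b[...,1]<80)&(b[...,0]<90); yel=(hsv[...,0]>15)&(hsv[...,0]<32)&(hsv[...,1]>150)&(hsv[...,2]>170)
    blue=(hsv[...,0]>100)&(hsv[...,0]<125)&(hsv[...,1]>150)
    print("rail",i,"pin",[x for x,_ in blobs(red,8)],"yel",[(x,s[:]) for x,s in blobs(yel,10)],"blue",[s for _,s in blobs(blue,200)])
    im,c=load(f"rack{i}"); g=im.min(2); hsv=cv2.cvtColor(im,cv2.COLOR_BGR2HSV)
    x0,y0=(250,150) if i==1 else (320,150)
    w=np.zeros(g.shape,bool); w[y0:y0+55,x0:x0+60]=g[y0:y0+55,x0:x0+60]>195
    print("rack",i,"white",[(x,s) for x,s in blobs(w,10)]); print(g[y0+5:y0+50:3,x0:x0+55:3])
E
python3 m.py
```

```text
rail 1 pin [array([241.1695, 267.3729])] yel [(array([312.3333, 235.2667]), array([308, 232,  10,   8,  75], dtype=int32)), (array([430.    , 235.5116]), array([425, 232,  11,   8,  86], dtype=int32)), (array([312.5, 265. ]), array([308, 262,  10,   7,  70], dtype=int32)), (array([426.5, 265. ]), array([422, 262,  10,   7,  70], dtype=int32))] blue [array([ 200,  203,   84,   84, 4876], dtype=int32)]
rack 1 white [(array([253.1524, 167.4762]), array([250, 160,   9,  16, 105], dtype=int32)), (array([306.9136, 168.0864]), array([304, 160,   6,  16,  81], dtype=int32)), (array([277.4522, 183.3023]), array([258, 176,  35,  15, 387], dtype=int32))]
[[ 85  85  90 146 144 146 144 143 157 159 144 142 149 144 149 163 147 145
   83]
 [ 70  86  92 141 142 142 143 140 142 143 140 142 141 143 140 137 141 143
   62]
 [201 198 182 147 145 142 144 147 144 146 143 144 143 144 145 143 147 142
   88]
 [200 205 205 140 133  89  88  88  86  89  85  88  86  86  87  86 162 158
   87]
 [203 201 200 187  86  82  86  85  91  88  87  89  89  88  89  88 198 197
  111]
 [204 202 200 124  87  89  89  87  92  91  
[... 1869 characters left out ...]
 140 140 143 138 136 156 153 152 156 164 200
  201]
 [115  82 141 140 126 126 124 128 124 129 125 129 127 135 155 153 171 205
  204]
 [120  98 140  86  88  90  92  92  95  96  98  99 102 106 106 155 172 195
  200]
 [121  89 140  65  92  89  91  91  89  96 100 100 101 106 107 142 175 195
  198]
 [116 109  74  64  84  89  90  92  94  94  96 104 102 104 106 113 181 189
  192]
 [ 82  83  90  69  87  93  91  87  93  98  98 103 100 100 109 110 145 139
  142]
 [ 71  69  77  67 162 193 193 191 189 189 191 188 187 183 184 180 162 126
  127]
 [ 76  77  82  73 176 216 217 215 214 215 211 213 210 206 205 206 170 127
  135]
 [ 76  79  71  71 177 211 213 214 213 213 212 212 211 208 207 205 176 136
  134]]
```

```bash
cat > m2.py <<'E'
from h import *
from m import blobs
np.set_printoptions(precision=4,suppress=True)
L={t:load(t) for t in("rail1","rail2","rack1","rack2")}
def two(t,a,b,name):
    p,e=tri(L[t+"1"][1],a,L[t+"2"][1],b); print(name,p,"gap mm",round(e*1e3,2)); return p
two("rail",(241.17,267.37),(323.07,269.34),"pin")
Y=[two("rail",a,b,"band") for a,b in [((312.33,235.27),(388.54,250.74)),((312.5,265),(379.26,279.02)),((430,235.5),(497.15,273.93)),((426.5,265),(484.79,300.75))]]
d=(Y[2]+Y[3]-Y[0]-Y[1]); print("rail yaw",np.arctan2(-d[0],d[1]),np.hypot(*d[:2])/2)
B=[]
for t,(u0,v0,u1,v1) in (("rail1",(205,203,280,226)),("rail2",(296,200,372,236))):
    im=L[t][0]; h=cv2.cvtColor(im,cv2.COLOR_BGR2HSV)
    m=np.zeros(h.shape[:2],np.uint8); m[v0:v1,u0:u1]=((h[...,1]<70)&(h[...,2]>95))[v0:v1,u0:u1]
    m=cv2.morphologyEx(m,cv2.MORPH_OPEN,np.ones((3,3),np.uint8))
    cs=max(cv2.findContours(m,0,1)[0],key=cv2.contourArea); r=cv2.minAreaRect(cs); print(t,r,cv2.contourArea(cs)); B.append(r)
    bx=cv2.boxPoints(r); 
two("rail",B[0][0],B[1][0],"bar")
R=[]
for t,(u0,v0,u1,v1) in (("rack1",(257,174,299,194)),("rack2",(328,188,375,210))):
    g=L[t][0].min(2); m=np.zeros(g.shape,np.uint8); m[v0:v1,u0:u1]=g[v0:v1,u0:u1]>165
    cs=max(cv2.findContours(m,0,1)[0],key=cv2.contourArea); r=cv2.minAreaRect(cs); print(t,r); R.append(r)
p=two("rack",R[0][0],R[1][0],"tabtop")
for i in (1,2):
    im,c=L[f"rack{i}"]; q=np.array([plane(c,u,.16) for u in cv2.boxPoints(R[i-1])]); print("tab on z=.16",plane(c,R[i-1][0],.16)[:2],np.linalg.norm(np.diff(q,axis=0),axis=1))
    e=[b-a for a,b in zip(q,np.roll(q,-1,0))]; e=max(e,key=np.linalg.norm); print("tab yaw",np.arctan(-e[0]/e[1]))
    h=cv2.cvtColor(im,cv2.COLOR_BGR2HSV); w=(h[...,0]>8)&(h[...,0]<25)&(h[...,1]>80)&(h[...,2]>110)
    k=[(x,s) for x,s in blobs(w,100)]; print("wood",[s for _,s in k])
    # top (far) boundary of wood
    us=range(150,330) if i==1 else range(210,390); pts=[]
    for u in us:
        v=np.flatnonzero(w[90:220,u])
        if len(v): pts.append(plane(c,(u,90+v[0]),.012)[:2])
    pts=np.array(pts); f=cv2.fitLine(pts.astype(np.float32),cv2.DIST_HUBER,0,.01,.01).ravel(); print("rack yaw",np.arctan(-f[0]/f[1]),len(pts))
E
python3 m2.py | grep -v -A100 "^rail 1" ; python3 m2.py | sed -n '/^pin/,$p'
```

```text
rack 1 white [(array([253.1524, 167.4762]), array([250, 160,   9,  16, 105], dtype=int32)), (array([306.9136, 168.0864]), array([304, 160,   6,  16,  81], dtype=int32)), (array([277.4522, 183.3023]), array([258, 176,  35,  15, 387], dtype=int32))]
[[ 85  85  90 146 144 146 144 143 157 159 144 142 149 144 149 163 147 145
   83]
 [ 70  86  92 141 142 142 143 140 142 143 140 142 141 143 140 137 141 143
   62]
 [201 198 182 147 145 142 144 147 144 146 143 144 143 144 145 143 147 142
   88]
 [200 205 205 140 133  89  88  88  86  89  85  88  86  86  87  86 162 158
   87]
 [203 201 200 187  86  82  86  85  91  88  87  89  89  88  89  88 198 197
  111]
 [204 202 200 124  87  89  89  87  92  91  86  88  90  92  90  82 188 193
  174]
 [207 197 192  88  87  92  89  91  89  90  89  86  91  90  86  75 214 197
  207]
 [121 115 166 181 184 184 185 185 186 185 188 190 200 187 178  71 153 155
  135]
 [133 118 164 198 199 199 199 198 199 198 202 199 201 201 188  65 115 129
  129]
 [133 131 157 195 191 196 194 197 198 196 198 199 200 196 191  79 129 128
  128]
 [138 130 143 195 195 189 205 211 211 208 
[... 3659 characters left out ...]
.0, 183.0), (16.0, 36.0), 90.0)
rack2 ((350.0, 198.0), (14.0, 36.0), 90.0)
tabtop [ 0.5293 -0.3099  0.1587] gap mm 0.1
tab on z=.16 [ 0.5298 -0.3099] [0.0274 0.0127 0.0278]
tab yaw 0.22094261083930217
wood [array([ 293,    0,  130,   30, 2413], dtype=int32), array([ 145,  125,  192,   59, 3639], dtype=int32), array([ 172,  146,   85,   38, 1364], dtype=int32)]
rack yaw 0.22093792 180
tab on z=.16 [ 0.5296 -0.3096] [0.0279 0.0115 0.0283]
tab yaw 0.2195241193210592
wood [array([ 353,    0,  129,   45, 3839], dtype=int32), array([ 197,  136,  190,   20, 3022], dtype=int32), array([ 239,  157,   90,   37, 1370], dtype=int32), array([369, 158,  18,  36, 260], dtype=int32)]
rack yaw 0.21979089 177
```

```bash
python3 - <<'E' | sed -n '/^PROF/,$p'
from h import *
np.set_printoptions(precision=4,suppress=True)
i1,c1=load("rail1");i2,c2=load("rail2")
print("PROF")
for u in (228,240,255): print(u,i1[200:230,u].mean(1).astype(int), (i1[200:230,u].max(1).astype(int)-i1[200:230,u].min(1)))
for u in (322,334,346): print(u,i2[200:236,u].mean(1).astype(int),(i2[200:236,u].max(1).astype(int)-i2[200:236,u].min(1)))
print(plane(c1,(240,216),.16),plane(c2,(334,217.7),.16),tri(c1,(240,216),c2,(334,217.7)))
print(c1[2],c2[2])
# blue fork front edges (cheek fronts) rail1
E
```

```text
PROF
228 [119 125 128 131 131 134 130 123 127  81  61  82 102 117 135 157 168 177
 164 151 141  94  53  35  23  24  27  22  26  23] [ 3  4  3  4  4  5  4  1  5  2  4  2  5  3  6  5  4  5  5  6  3  3  5 18
 31 31 29 28 29 32]
240 [126 126 124 125 124 121 121 124 125  81  65  82 100 119 140 156 169 177
 164 151 140  91  56  38  23  28  24  27  23  23] [ 5  4  1  3  4  6  4  3  3  4  1  6  3  3  6  4  6  5  6  5  4  2  3 21
 34 31 32 31 32 30]
255 [121 121 122 122 129 128 128 123 125  78  58  81 103 121 137 156 169 180
 165 155 140  91  53  33  19  27  23  25  30  24] [ 7  3  5  4  3  2  4  5  3  1  3  3  2  5  4  7  4  5  7  7  6  2  3 20
 34 28 35 33 32 34]
322 [123 120 120 123 124 122 127 129 124  88  59  60  79  94 111 127 145 160
 153 142 136 118  78  59  36  24  19  27  21  24  22  23  28  26  34  27] [ 2  1  5  4  5  4  5  3  6  1  2  4  4  3  3  5  7  5  7  5  4  4  3  1
 13 31 34 28 32 31 31 31 28 34 38 35]
334 [129 128 122 123 122 124 127 127 129 129 132 130  82  54  67  86 103 118
 132 150 157 150 144 135  98  66  49  33  20  27  21  24  26  26  26  18] [ 4  2  3  3  3  4  2  2  0  3  4  2  3  3  4  4  4  3  4  3  6  6  5  4
  3  2  4 19 34 30 36 30 30 32 28 35]
346 [131 127 128 126 127 129 128 126 131 129 126 124 122 120 113  72  59  77
  98 111 125 140 150 154 148 139 130  87  59  42  26  18  28  24  24  21] [ 5  3  4  3  3  2  3  4  5  5  3  4  3  4  5  3  2  3  4  1  5  4  5  6
  6  3  2  4  2 11 28 33 29 32 27 32]
[0.5625 0.1486 0.16  ] [0.5611 0.1499 0.16  ] (array([0.5604, 0.1495, 0.1637]), np.float64(0.0012096250031907417))
[0.4574 0.2131 0.4324] [0.4594 0.1132 0.4325]
```

Cross-checks agree: the bands are 104 mm apart, the tab top is at z 0.159 and its yaw of 0.22 matches the rack's. Both views put the bar at x 0.562. Grasping now.

Run:
```python
from h import *
np.set_printoptions(precision=4,suppress=True)
F=lambda y:down(y+np.pi)
i1,c1=load("rail1"); g=i1.astype(int).mean(2)[250:256,380:415].mean(0); print("gap prof",g.astype(int))
print("gap",plane(c1,(396.9,253),.15))
reach([.5297,-.3098,.20],F(.22))
line_to([.5297,-.3098,.127],v=.12)
grasp(60); print(current_opening(),current_grasp_force(),np.array(current_force()),current_clock())
line_to([.5297,-.3098,.30],v=.15)
print(current_opening(),current_grasp_force(),np.array(current_force()),current_clock())
r=-.009; bar=np.array([.562,.1495,.16]); Rz=np.array([[np.cos(r),-np.sin(r),0],[np.sin(r),np.cos(r),0],[0,0,1]])
t=bar+Rz@[-.012,0,.043-.019]; print("target",t)
reach([t[0],t[1],.30],F(r)); 
line_to([t[0],t[1],.242],v=.12); im=snap("pre"); tp=read_camera("top"); cv2.imwrite("pics/topp.png",tp); sc=read_camera("scene"); cv2.imwrite("pics/scp.png",sc)
print(np.array(current_force()),current_clock(),np.array(current_eef_pos()))
cv2.imwrite("pics/pre_v.png",np.vstack([np.hstack([cv2.resize(tp[150:230,130:250],(360,240)),cv2.resize(sc[80:190,350:450],(264,240)),np.zeros((240,16,3),np.uint8)]),im[:360]]))
```

```text
gap prof [158 157 149 149 150 150 149 148 148 148 155 179 183 182 182 182 182 180
 181 181 181 171 106  78 127 142 142 143 143 142 143 144 142 142 142]
gap [0.6027 0.282  0.15  ]
0.34325419782291444 59.940038323402405 [-0.9283 -1.3649  4.2608] 14.25
0.3421701451247337 59.319003224372864 [ 0.3012  0.1757 -1.5902] 15.55
target [0.55   0.1496 0.184 ]
[ 0.2298 -0.6951 -3.0212] 18.0167 [0.5503 0.1496 0.243 ]
```

View pics/pre_v.png

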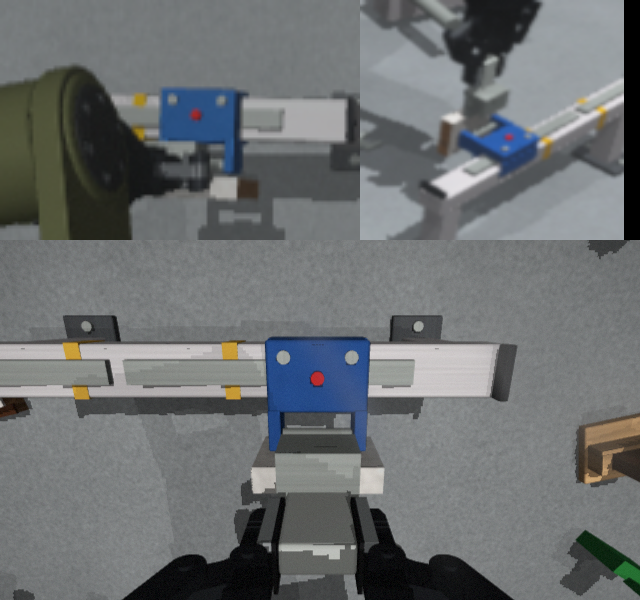

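The pre-hook view shows the hook roof centred at u≈317.5 and the trolley cheeks and pin at about 318, so it is aligned sideways. The panel is on the robot side of the bar and the tab is held straight. Next I'll check the roof edge's x, then lower with force checks.

Run:
```python
from h import *
np.set_printoptions(precision=4,suppress=True)
im,c=load("pre"); g=im[:,300:335].mean((1,2)); print(g[175:260].astype(int))
for v in (213,253): print(v,plane(c,(317,v),.232))
f0=np.array(current_force()); p=np.array(current_eef_pos())
x,y=p[0],p[1]; z=p[2]
for zz in list(np.arange(.232,.19,-.008))+list(np.arange(.188,.178,-.001)):
    line_to([.5500,.1496,zz],v=.08 if zz>.19 else .03)
    f=np.array(current_force())-f0
    print(round(zz,4),np.array(current_eef_pos()),f)
    if f[2]>6 or np.hypot(f[0],f[1])>8: break
print(current_clock(),current_opening())
```

```text
[ 74  73  74  76  77  76  75  75  75  75  79 109 105  80  86 102 115 125
 121  82  62  62  61  59  59  59  60  60  58  59  59  52  56  59  60  59
  60  59  92 137 150 152 153 150 148 146 146 144 140 137 136 138 139 141
 140 137 137 140 141 140 138 136 135 135 135 133 133 134 133 130 131 133
 136 136 134 133 132 107  88  86  87  87  86  86  86]
213 [0.5761 0.1499 0.232 ]
253 [0.5556 0.1502 0.232 ]
0.232 [0.5498 0.1496 0.2316] [0.8965 0.5539 0.0368]
0.224 [0.5498 0.1496 0.2236] [0.2207 0.6684 0.2988]
0.216 [0.5498 0.1496 0.2156] [-0.2064  0.5355 -0.4389]
0.208 [0.5498 0.1496 0.2076] [ 0.2335 -0.2457  0.335 ]
0.2 [0.5498 0.1496 0.1996] [ 0.2674 -0.0381  0.322 ]
0.192 [0.5498 0.1496 0.1916] [-0.6077  0.0265  1.4447]
0.188 [0.5499 0.1496 0.1879] [ 0.8539 -0.1213  0.7102]
0.187 [0.55   0.1496 0.187 ] [-0.3403  0.7449  0.5784]
0.186 [0.55   0.1496 0.1859] [-0.1851  0.7454 -0.0496]
0.185 [0.55   0.1496 0.1849] [-0.6905  0.3878 -0.5661]
0.184 [0.5501 0.1496 0.1843] [-1.1551  1.1839  5.0486]
0.183 [0.5502 0.1497 0.1842] [-5.8679 -0.5813 12.8619]
21.075 0.34270016201574877
```

Full depth was reached at TCP 0.1843, matching the expected 0.184. I'll ease the down-push, slide left, then creep with force monitoring.

Run:
```python
from h import *
np.set_printoptions(precision=3,suppress=True)
X=lambda y:.5500+.009*(y-.1496)
Z=.1841
line_to([.55,.1496,Z],v=.02); print(np.array(current_force()))
y=.1496; base=[]
while y<.262-1e-6:
    y+=.0281; line_to([X(y),y,Z],v=.06)
    print(np.array(current_eef_pos()),np.array(current_force()),round(current_clock(),2))
n=0
while y<.296:
    y+=.0005; line_to([X(y),y,Z],v=.02)
    f=np.array([current_force() for _ in range(2)]).mean(0)
    base.append(f[1]); d=np.median(base[:12])
    print(round(y,4),round(current_eef_pos()[1],4),f)
    if len(base)>8 and f[1]<d-4: break
print("drag",d,current_clock(),current_opening()); snap("fin")
```

```text
[-1.671 -0.735  3.013]
[0.55  0.178 0.184] [-0.105  4.129  3.064] 21.94
[0.551 0.206 0.184] [1.095 3.121 4.098] 22.56
[0.551 0.234 0.184] [1.602 4.238 4.59 ] 23.18
[0.551 0.262 0.184] [2.556 4.88  5.31 ] 23.79
0.2625 0.2624 [1.566 2.332 5.357]
0.263 0.2625 [ 1.44  -1.492  5.506]
0.2635 0.2627 [ 0.162 -2.77   6.087]
0.264 0.2631 [-0.329 -2.86   7.292]
0.2645 0.2636 [ 0.195 -3.583  7.046]
0.265 0.2641 [ 1.444 -3.053  5.682]
0.2655 0.2646 [ 0.394 -4.089  6.084]
0.266 0.2651 [ 1.083 -2.645  5.502]
0.2665 0.2656 [ 0.881 -3.293  6.262]
0.267 0.2661 [-0.009 -3.484  7.253]
0.2675 0.2666 [ 0.737 -3.303  6.491]
0.268 0.2671 [ 0.945 -3.158  6.921]
0.2685 0.2675 [ 0.472 -3.757  6.353]
0.269 0.268 [ 0.446 -3.889  7.299]
0.2695 0.2685 [ 0.167 -2.937  7.177]
0.27 0.269 [ 0.1   -3.492  6.751]
0.2705 0.2695 [ 0.518 -3.854  7.786]
0.271 0.27 [-0.153 -4.044  6.341]
0.2715 0.2705 [ 0.142 -4.061  7.003]
0.272 0.271 [ 0.443 -3.718  7.264]
0.2725 0.2714 [ 0.209 -4.326  6.859]
0.273 0.2719 [-0.264 -4.144  6.976]
0.2735 0.2724 [-0.042 -4.64   6.365]
0.274 0.2729 [ 0.446 -4.746  6.894]
0.2745 0.2734 [-0.173 -
[... 254 characters left out ...]
3.961  6.465]
0.2785 0.2777 [ 0.111 -1.49   6.291]
0.279 0.2782 [ 0.228 -2.557  6.306]
0.2795 0.2786 [ 0.681 -2.699  6.02 ]
0.28 0.2792 [ 0.223 -1.723  6.094]
0.2805 0.2798 [ 0.346 -1.962  4.867]
0.281 0.2802 [ 0.693 -2.599  5.77 ]
0.2815 0.2811 [ 1.627 -0.06   5.019]
0.282 0.2816 [1.27  1.598 6.331]
0.2825 0.2821 [0.062 1.498 5.924]
0.283 0.2827 [1.459 0.034 5.763]
0.2835 0.2832 [2.113 1.02  5.518]
0.284 0.2837 [1.139 1.922 5.008]
0.2845 0.2843 [0.662 1.485 5.587]
0.285 0.2847 [1.466 1.498 6.338]
0.2855 0.2849 [ 1.195 -0.91   5.598]
0.286 0.2852 [ 1.375 -1.289  6.576]
0.2865 0.2854 [-0.499 -5.147  7.536]
0.287 0.2855 [-0.287 -7.326  7.346]
drag -3.105085314922646 36.2917 0.33696986664799733
```

Run:
```python
from h import *
np.set_printoptions(precision=4,suppress=True)
im,c=load("fin"); sc=read_camera("scene"); cv2.imwrite("pics/scf.png",sc); cs=cam("scene")
def red(i):
    b=i.astype(int); m=((b[...,2]>120)&(b[...,1]<75)&(b[...,0]<90)).astype(np.uint8); n,_,s,ce=cv2.connectedComponentsWithStats(m); return [(ce[k],s[k][4]) for k in range(1,n) if s[k][4]>3]
a,b=red(im),red(sc); print(a,b)
i0,c0=load("pre"); print("before, plane",[plane(c0,u,.1757) for u,_ in red(i0)])
for z in (.1757,.1732): print(z,[plane(c,u,z) for u,_ in a])
print(np.array(current_force()),current_grasp_force(),current_clock())
cv2.imwrite("pics/fin_v.png",np.vstack([im[:,:],cv2.resize(sc[70:170,370:490],(240,200))[:, :].repeat(1,0) if False else np.hstack([cv2.resize(sc[80:170,370:490],(267,200)),np.zeros((200,373,3),np.uint8)])]))
```

```text
[(array([324.5394, 157.3228]), np.int32(254))] [(array([46.0741, 25.8148]), np.int32(27)), (array([174.0196, 102.9412]), np.int32(51)), (array([312.3579, 274.612 ]), np.int32(299)), (array([310.4141, 304.5337]), np.int32(326)), (array([469.5, 316.5]), np.int32(6))]
before, plane [array([0.6018, 0.1497, 0.1757])]
0.1757 [array([0.6035, 0.2824, 0.1757])]
0.1732 [array([0.603 , 0.2824, 0.1732])]
[-0.6944 -7.1675  8.2924] 60.827085971832275 36.3917
```

View pics/fin_v.png

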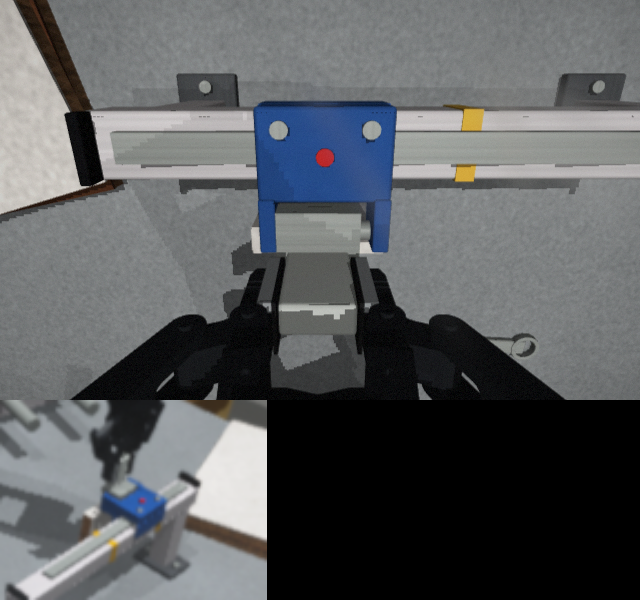

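The final view shows the hook down between the cheeks and the pin at (324.5,157.3), which is y 0.2824, the measured notch position. At the 2.5 mm dropped height its x also fits the rail line. The force dipped and then rose, as it should when the ball drops in.

```bash
python3 -c "
from workcell import *
print(sign_off(),current_clock())"
```

```text
the job is handed in; nothing more can be done
the job is handed in; nothing more can be done
```

The white hanger is hooked fully down on the trolley bar, the trolley's ball is in the notch between the yellow bands, and the gripper still holds the hanger; I handed the job in at about 36 s of the 51 s allowed.

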